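# Lock a junction-box cover with a quarter-turn stud

### The arm

A 6-joint arm with a two-finger parallel gripper is mounted at the origin on a cart in front of the work surface, level with it; the furniture and walls round the work are solid. World frame = base frame: x ahead of the robot, y to its left, z up, the work surface at z = 0. Lengths are in m, angles in rad, forces in N, time in s.
With the tool pointing down it reaches from about 0.3 to 0.75 m from the base axis. Payload 8.5 kg.
Tool frame: the origin (TCP) lies at the very end of the fingers, on their centre line; the grasp point (between the pads) lies 19 mm behind it; y points along the fingers, x is the direction in which the jaws open and shut, and the axes are right-handed (so a half turn about y gives the same grasp; the last joint's range is limited). The gripper opens to 88 mm and grips with 3 to 60 N. Pads are 18 mm wide; open, the fingers measure 123 mm over their backs; the gripper's body (75 mm by 187 mm) begins 45 mm behind the grasp point.
Start: joints at [0.963, 0.381, 1.297, -0, 1.464, -0.215], TCP at [0.211, 0.508, 0.207] pointing down, gripper open.
Joint ranges: [-3.11, 3.11], [-0.89, 2.33], [0.22, 2.48], [-1.42, 4.56], [0.17, 2.85], [-2.88, 2.88]. Speed limits (rad/s): [2.39, 2.39, 3.14, 3.14, 3.14, 3.14].

### API

Orientations are given as a unit quaternion [w, x, y, z].
In Python, from cell import env, cams, close_job gives the robot as it stands. The module is installed in compiled form; this text tells all that it offers.
- The arm moves only by the tool drive_tool, never from a script. Its argument "steps" is a list of rows, each a list of 7 numbers: the opening, from 0 (shut) to 1 (fully open), then the shift along the tool's x, y, z in cm, then the turn, a rotation vector about the tool's x, y, z in rad. In form: [[hand, x, y, z, wx, wy, wz], ...]. A call has 1 to 10 rows; each row shifts and turns the pose as measured when the row begins, along the tool's axes as they then stand; what a row does not reach is not made up. A row lasts 1/10 s, in which the tool goes at most 50 mm and 8.59 degrees, less where a joint would pass 70% of its speed; a pose out of reach is approached as far as the arm can. A call is refused whole if a number of a shift passes 5 or a number of a turn 0.15, either way. A call with a gripper value outside its range is refused whole. The fingers move at their own pace and stop on an object; "newtons" is the grip in N (left out, the last holds). Time passes only in rows, so rows that do not move let the fingers close. It gives the time, the measured TCP pose, the force and the opening at its end, in the units of the state.
- env.state(): the state, without advancing time (a new reading comes with each control period).
- cams.snapshot(name): name is "side" or "top"; returns the picture (400x640x3 uint8, blue, green, red); there is no depth.
- cams.calibration(name): a dict with "camera_matrix" (3x3 intrinsics, pixels), "R" (3x3) and "t" (3): a world point X has camera coordinates R X + t. Camera axes: x right, y down, z forward; pixel columns grow to the right and rows downward; lengths in m; the calibration is good to about 2 mm. A picture is of the moment at which its call begins. calibration takes no time and is no camera call.
- close_job(): hands the job in, once; it reports no verdict.
The state is a dict: "clock": time; "q": joint angles; "qd": joint speeds; "tau": joint torques, N m; "eef_pos": TCP position; "orientation": TCP orientation; "ft_force": force on the tool from outside, world axes, zero at the start; "moment": the same for the moment, N m; "finger_gap": finger opening in m.
Only numpy, scipy, OpenCV 4.12 (cv2) and the standard library are available. Lean on these libraries where they do the work, as an engineer would, in place of code of your own. Each camera call takes 0.05 s, during which the arm holds its last target.

### The job

Fasten the blue cover of the grey junction box: take the quarter-turn stud with the red wing out of the wooden holder, line it up with the empty slot in the cover and push it in until its flange sits flat on the cover, then turn it a quarter turn so that it is locked, and let go of it. Leave the black-winged stud in the holder.

Things in the scene. Friction and masses are not known exactly. Their poses are not given: they have to be found in the camera images.
- red_stud_grip (a point): Loose stud, 0.12 kg. Red wing 44 long x 14 thick x 36 mm high on a steel flange 54 mm wide, 5 thick; below it an 8 mm shank and a crossbar 36 x 8 mm, its foot 24 mm below the flange's underside. Point: on the axis, in the wing, 29 mm above the flange's underside, 12 below the wing's top. x along wing and crossbar (parallel), y through the thickness, z up. Same after a half turn.
- black_stud_grip (a point): Black-winged stud of the same build, crossbar 25 mm thick: too thick for the slot; leave it. Point and axes as for red. Both stand upright in a fixed light wooden holder 75 x 180 x 40 mm, in two 44 mm wide pockets 100 mm apart (which is which varies), flanges on its top, 40 mm above the bench.
- slot (a point): Centre of the empty slot in the box's cover, on the cover's upper face, 55 mm above the bench. Slot 46 mm long along the point's y, 18 mm wide along x, z up; cover 6 mm thick, over 40 mm free below. The crossbar passes only along the slot. With the flange on the cover the bar turns freely below it: no stops, no spring; locked when the wing lies across the slot, a quarter turn either way.
- jbox: Grey junction box with blue metal cover, 130 x 180 x 55 mm (x, y, z), fixed to the bench; origin at the centre of its underside. The slot is at y = -50 mm. At y = +50 mm stands a bare-steel stud of the same shape, part of the box, already locked with its wing across (along x), top 41 mm above the cover.
Not all that is in view belongs to the job. Leave any green look-alike of the part that bears red_stud_grip alone.

How it is judged:
By the outcome, as a careful person would: the job done as asked, in the order asked, and still so for the second after the job is handed in, with the robot touching nothing.
It also fails if it takes over 42 s, if anything falls off the work surface, if the arm or the gripper's body presses on something with over 40 N, if the wrist force passes 120 N, or if a joint passes its speed limit or range.

## Working session

There is one attempt and no reset: what is moved stays moved. The work goes in short steps, Python scripts to look and compute and a tool call to move; the robot and the scene stay as the last step left them, time stands still between calls to the robot, and variables do not carry over. Pictures are saved under pics/ and viewed, and the job is handed in when it is done.

Besides the shell and the picture viewer there is one more tool, called after "Emit:" by a JSON object that holds its "name" and its "arguments". drive_tool: Moves the arm, as the interface text tells. Its arguments: {"type":"object","properties":{"steps":{"type":"array","items":{"type":"array","items":{"type":"number"}}},"newtons":{"type":"number"}},"required":["steps"]}

```bash
mkdir -p pics; python3 - <<'E'
from cell import env,cams
import cv2,numpy as np
s=env.state();print(s)
for n in("top","side"):
    cv2.imwrite(f"pics/{n}0.png",cams.snapshot(n));c=cams.calibration(n);print(n,c)
E
```

```text
{'clock': 0.0, 'q': array([ 9.62696588e-01,  3.81205585e-01,  1.29823220e+00, -2.76946902e-05,
        1.46360522e+00, -2.15313700e-01]), 'qd': array([-7.66453515e-04,  7.29395807e-04, -3.45866740e-05, -1.67909825e-03,
        4.20532570e-04,  5.30464177e-04]), 'tau': array([-2.13816238e-04, -4.37930489e+01, -2.24554485e+01,  7.13217887e-02,
        3.51817044e-02, -6.97148766e-05]), 'eef_pos': array([0.21034983, 0.5078404 , 0.20614229]), 'orientation': array([-0.58775789,  0.58815039,  0.39234886, -0.39329652]), 'ft_force': array([-0.31847201, -0.19111692, -0.45369319]), 'moment': array([ 0.00386831,  0.01447129, -0.00398587]), 'finger_gap': 0.0879336792873397}
top {'camera_matrix': array([[467.09285616,   0.        , 320.71686671],
       [  0.        , 467.09285616, 202.16897859],
       [  0.        ,   0.        ,   1.        ]]), 'R': array([[ 0.02759386, -0.99951482, -0.01444681],
       [-0.99431047, -0.02595696, -0.10330986],
       [ 0.10288474,  0.01721533, -0.9945443 ]]), 't': array([0.30387442, 0.58299414, 0.8767692 ])}
side {'camera_matrix': array([[398.76298493,   0.        , 315.12078981],
       [  0.        , 398.76298493, 196.72634747],
       [  0.        ,   0.        ,   1.        ]]), 'R': array([[ 0.8452975 , -0.53419475,  0.01039718],
       [-0.20212391, -0.33772853, -0.91928525],
       [ 0.49458878,  0.774968  , -0.39345461]]), 't': array([-0.28576535,  0.28498195,  0.37131189])}
```

View pics/top0.png

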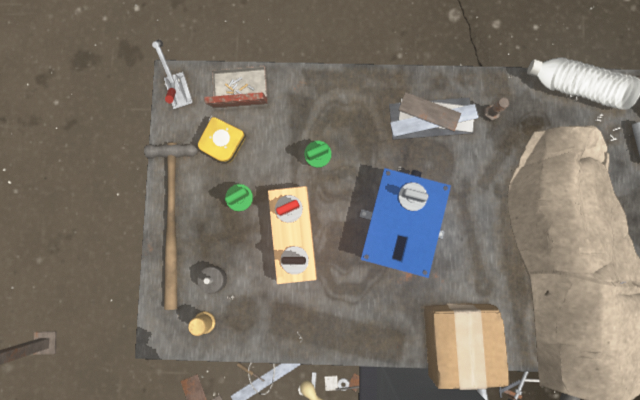

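View pics/side0.png

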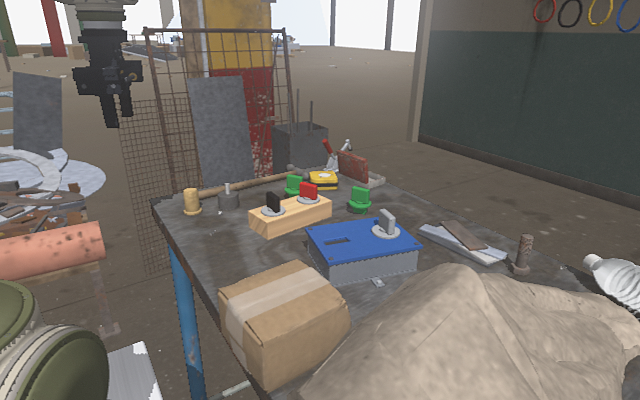

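The top view shows the holder with the red stud near (288,208) and the black one near (294,260). The blue cover's slot is near (400,248), and the green look-alikes are at (239,197) and (318,154). I'll enlarge these areas.

```bash
python3 - <<'E'
import cv2
t=cv2.imread("pics/top0.png");s=cv2.imread("pics/side0.png")
R=lambda im,f:cv2.resize(im,None,fx=f,fy=f,interpolation=cv2.INTER_CUBIC)
cv2.imwrite("pics/t_h.png",R(t[180:290,255:325],5)); 
cv2.imwrite("pics/t_b.png",R(t[160:280,355:455],5))
cv2.imwrite("pics/s_a.png",R(s[170:290,240:430],4))
E
```

```text
(no output)
```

View pics/t_h.png

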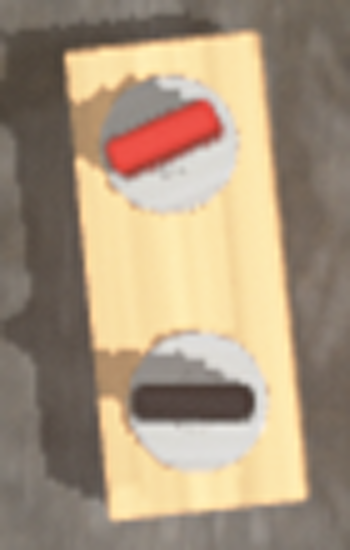

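View pics/t_b.png

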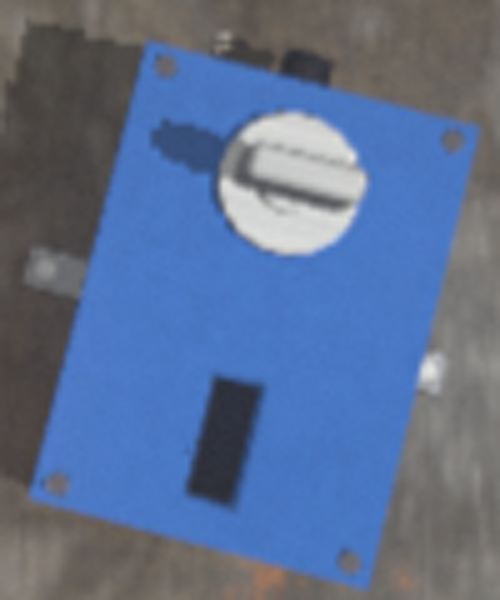

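View pics/s_a.png

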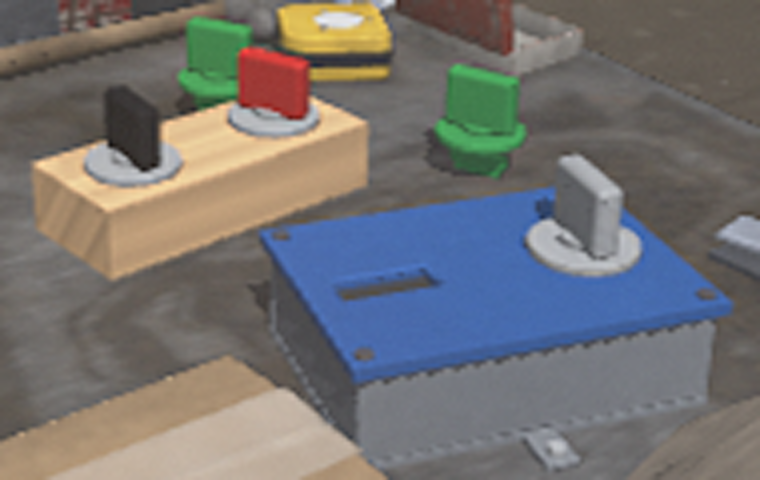

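```bash
cat > h.py <<'E'
from cell import env,cams
import cv2,numpy as np
def ray(n,uv,z):
    c=cams.calibration(n);K,R,t=c["camera_matrix"],c["R"],c["t"]
    d=R.T@np.linalg.inv(K)@np.array([uv[0],uv[1],1.]);o=-R.T@t
    return o+d*(z-o[2])/d[2]
def proj(n,X):
    c=cams.calibration(n);p=c["camera_matrix"]@(c["R"]@np.array(X)+c["t"]);return p[:2]/p[2]
def cr(p,x0,y0,f=5): return ((p[0]+.5)/f-.5+x0,(p[1]+.5)/f-.5+y0)
E
python3 - <<'E'
from h import *
t=cv2.imread("pics/top0.png").astype(int);c=cams.calibration("top");print("cam",-c["R"].T@c["t"])
def ana(P,name):
    P=np.array(P);r=cv2.minAreaRect((P[:,:2]*1000).astype(np.float32));print(name,r, P[:,:2].mean(0).round(4));return
b,g,r=t[...,0],t[...,1],t[...,2]
m=((r>140)&(g<100)&(b<100));m[:180]=0;m[290:]=0;m[:,:255]=0;m[:,325:]=0
ys,xs=np.nonzero(m);print("red n",m.sum(),xs.mean(),ys.mean())
ana([ray("top",(x,y),.081) for x,y in zip(xs,ys)],"red")
P=np.array([ray("top",(x,y),.081)[:2] for x,y in zip(xs,ys)]);w,v=np.linalg.eigh(np.cov(P.T));print("dir",np.degrees(np.arctan2(*v[::-1,1])),np.sqrt(12*w))
# flanges
for nm,p in(("redfl",(171,144)),("blkfl",(199,400))):print(nm,ray("top",cr(p,255,180),.045))
for nm,p in(("redw",(164,138)),("blkw",(193,401))):print(nm,ray("top",cr(p,255,180),.081))
H=[ray("top",cr(p,255,180),.04) for p in((66,52),(258,32),(307,497),(111,520))];ana(H,"holder")
S=[ray("top",cr(p,355,160),.055) for p in((215,376),(262,383),(236,507),(188,494))];ana(S,"slot")
B=[ray("top",cr(p,355,160),.055) for p in((147,42),(480,128),(369,590),(32,495))];ana(B,"box");B=np.array(B)
a=B[0]+B[1]-B[2]-B[3];a/=np.linalg.norm(a);print("box y?",np.degrees(np.arctan2(a[1],a[0])),B.mean(0)-a*.05)
sd=[(336,283),(432,266),(441,281),(342,300)]
S2=[ray("side",cr(p,240,170,4),.055) for p in sd];ana(S2,"slot side")
print("side red wing top", ray("side",cr((275,60),240,170,4),.081))
B2=[ray("side",cr(p,240,170,4),.055) for p in((262,235),(567,188),(731,305),(356,378))];ana(B2,"box side")
E
```

```text
cam [0.48108594 0.30376587 0.93660486]
red n 192 286.9791666666667 207.22916666666666
red ((558.53564453125, 380.5791015625), (16.114940643310547, 42.163604736328125), 26.118215560913086) [0.5586 0.3804]
dir 114.88092704304823 [0.01565084 0.04090402]
redfl [0.5597092  0.38008754 0.045     ]
blkfl [0.46254873 0.366079   0.045     ]
redw [0.55868435 0.3796631  0.081     ]
blkw [0.46287512 0.36573613 0.081     ]
holder ((510.611572265625, 373.29559326171875), (180.1842803955078, 74.92532348632812), 7.703067779541016) [0.5107 0.3733]
slot ((490.822021484375, 168.89854431152344), (18.45115089416504, 47.42985153198242), 78.70166778564453) [0.4906 0.1687]
box ((538.7278442382812, 157.45053100585938), (130.01889038085938, 179.40623474121094), 76.7033920288086) [0.5392 0.1573]
box y? -13.265448030262679 [0.49049173 0.16877222 0.055     ]
slot side ((489.4064025878906, 167.7581024169922), (15.06940746307373, 50.80085754394531), 78.2220687866211) [0.4897 0.1679]
side red wing top [0.55447043 0.37258953 0.081     ]
box side ((534.20947265625, 155.07151794433594), (130.5316162109375, 178.99163818359375), 77.8472900390625) [0.5323 0.155 ]
```

```bash
cat >> h.py <<'E'
from scipy.spatial.transform import Rotation as Ro
def plan(goal,head,verb=True):
    """goal TCP xyz, head: wanted heading(deg) of tool x; prints shift in tool axes (cm) and rotvec for tool"""
    s=env.state();q=s["orientation"];Rm=Ro.from_quat([q[1],q[2],q[3],q[0]]).as_matrix()
    h=np.degrees(np.arctan2(Rm[1,0],Rm[0,0]))
    x=np.array([np.cos(np.radians(head)),np.sin(np.radians(head)),0]);y=np.array([0,0,-1.]);T=np.stack([x,y,np.cross(x,y)],1)
    print("t",s["clock"],"tcp",s["eef_pos"].round(4),"head",h.round(2),"ydir",Rm[:,1].round(4),"q",s["q"].round(3),"F",s["ft_force"].round(1),"gap",s["finger_gap"].round(4))
    print(" shift cm",(Rm.T@(np.array(goal)-s["eef_pos"])*100).round(2),"rot",Ro.from_matrix(Rm.T@T).as_rotvec().round(4))
E
python3 -c "
from h import *
plan((.559,.380,.15),25.3);plan((.559,.380,.15),205.3)"
```

```text
Traceback (most recent call last):
  File "h.py", line 16, in plan
    print("t",s["clock"],"tcp",s["eef_pos"].round(4),"head",h.round(2),"ydir",Rm[:,1].round(4),"q",s["q"].round(3),"F",s["ft_force"].round(1),"gap",s["finger_gap"].round(4))
                                                                                                                                                    ^^^^^^^^^^^^^^^^^^^^^
AttributeError: 'float' object has no attribute 'round'
```

```bash
sed -i 's/s\["finger_gap"\].round(4)/round(s["finger_gap"],4)/' h.py
python3 -c "
from h import *
plan((.559,.380,.15),25.3);plan((.559,.380,.15),205.3)"
```

```text
t 0.1 tcp [0.2104 0.5079 0.2062] head 67.5 ydir [-7.e-04 -1.e-03 -1.e+00] q [ 0.963  0.381  1.298 -0.     1.464 -0.215] F [-0.4  0.9  0. ] gap 0.088
 shift cm [  1.54   5.61 -37.1 ] rot [ 2.000e-04  7.364e-01 -1.300e-03]
t 0.1 tcp [0.2104 0.5079 0.2062] head 67.5 ydir [-7.e-04 -1.e-03 -1.e+00] q [ 0.963  0.381  1.298 -0.     1.464 -0.215] F [-0.4  0.9  0. ] gap 0.088
 shift cm [  1.54   5.61 -37.1 ] rot [-1.6000e-03 -2.4051e+00 -2.0000e-04]
```

Emit:
{"name": "drive_tool", "arguments": {"steps": [[1, 0, 0, 0, 0, 0.15, 0], [1, 0, 0, 0, 0, 0.15, 0], [1, 0, 0, 0, 0, 0.15, 0], [1, 0, 0, 0, 0, 0.15, 0], [1, 0, 0, 0, 0, 0.13, 0], [1, 0, 0, 0, 0, 0, 0]], "newtons": 30}}

```text
clock: 0.7
eef_pos: [0.2097, 0.5069, 0.204]
orientation: [-0.689, 0.692, 0.151, -0.154]
ft_force: [-0.0, -0.1, 0.2]
finger_gap: 0.0884
```

```bash
python3 -c "
from h import *
plan((.559,.380,.15),25.3)"
```

```text
t 0.7 tcp [0.2097 0.5069 0.204 ] head 24.89 ydir [-0.0037 -0.0054 -1.    ] q [ 0.963  0.383  1.301 -0.     1.464  0.528] F [-0.  -0.1  0.2] gap 0.0884
 shift cm [ 26.38   5.33 -26.2 ] rot [ 0.0033 -0.0071 -0.0057]
```

Emit:
{"name": "drive_tool", "arguments": {"steps": [[1, 3, 0, -3, 0, 0, 0], [1, 3, 0, -3, 0, 0, 0], [1, 3, 0, -3, 0, 0, 0], [1, 3, 0, -3, 0, 0, 0], [1, 3, 0, -3, 0, 0, 0], [1, 3, 0, -3, 0, 0, 0], [1, 3, 0, -3, 0, 0, 0], [1, 3, 0, -3, 0, 0, 0]]}}

```text
clock: 1.5
eef_pos: [0.5366, 0.3927, 0.2016]
orientation: [-0.686, 0.689, 0.163, -0.17]
ft_force: [-0.4, 0.7, -0.4]
finger_gap: 0.0884
```

```bash
python3 -c "
from h import *
plan((.559,.380,.12),25.3)"
```

```text
t 1.5 tcp [0.5366 0.3927 0.2016] head 27.26 ydir [-0.0075 -0.0066 -0.9999] q [ 0.455  0.599  0.934 -0.003  1.618 -0.021] F [-0.4  0.7 -0.4] gap 0.0884
 shift cm [ 1.49  8.15 -2.14] rot [ 0.0026  0.0342 -0.0097]
```

Emit:
{"name": "drive_tool", "arguments": {"steps": [[1, 1.5, 2.5, -2.1, 0.003, 0.034, -0.01], [1, 0, 2.5, 0, 0, 0, 0], [1, 0, 1.5, 0, 0, 0, 0], [1, 0, 0, 0, 0, 0, 0]]}}

```text
clock: 1.9
eef_pos: [0.5661, 0.376, 0.1314]
orientation: [-0.689, 0.69, 0.157, -0.158]
ft_force: [0.0, 0.8, -0.0]
finger_gap: 0.088
```

```bash
python3 -c "
from h import *
plan((.559,.380,.052),25.3)
for n in('top','side'): cv2.imwrite(f'pics/{n}1.png',cams.snapshot(n))
a=cv2.imread('pics/side1.png')[120:240,230:380];cv2.imwrite('pics/s1.png',cv2.resize(a,None,fx=5,fy=5,interpolation=2))
a=cv2.imread('pics/top1.png')[160:290,230:350];cv2.imwrite('pics/t1.png',cv2.resize(a,None,fx=4,fy=4,interpolation=2))
"
```

```text
t 1.9 tcp [0.5661 0.376  0.1314] head 25.72 ydir [-7.e-04 -6.e-04 -1.e+00] q [ 0.413  0.665  1.011 -0.     1.467 -0.036] F [ 0.   0.8 -0. ] gap 0.088
 shift cm [-0.46  7.94  0.67] rot [ 0.0003  0.0073 -0.0009]
```

View pics/s1.png

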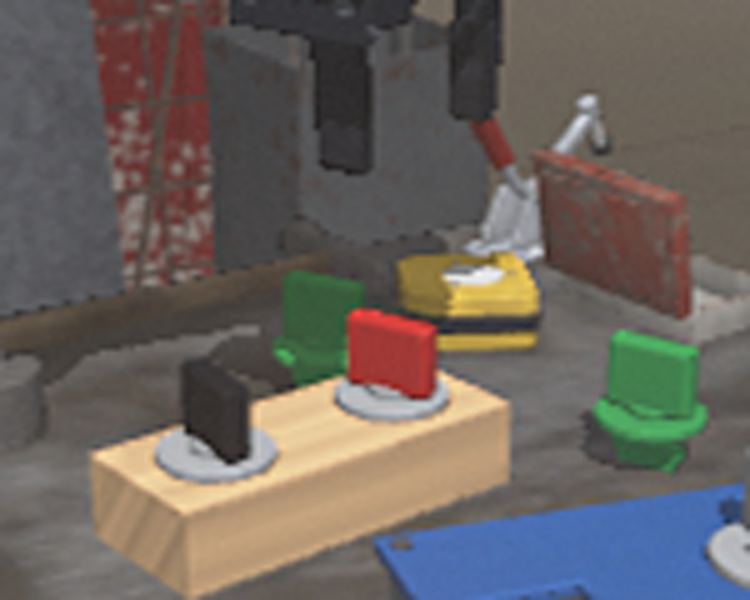

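View pics/t1.png

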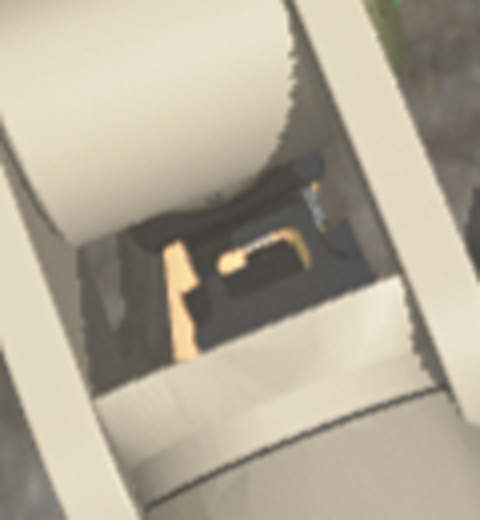

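The open fingers hang above the red wing, which is at about (390,355) in the side crop, and nothing is in the way. I'll correct the position and go down.

Emit:
{"name": "drive_tool", "arguments": {"steps": [[1, -0.5, 1, 0.7, 0, 0.007, 0], [1, 0, 1.5, 0, 0, 0, 0], [1, 0, 0.5, 0, 0, 0, 0], [1, 0, 0, 0, 0, 0, 0]]}}

```text
clock: 2.4
eef_pos: [0.558, 0.3835, 0.1064]
orientation: [0.69, -0.689, -0.16, 0.153]
ft_force: [-0.1, 0.6, 1.0]
finger_gap: 0.088
```

```bash
python3 -c "
from h import *
plan((.559,.380,.052),25.3)"
```

```text
t 2.4 tcp [0.558  0.3835 0.1064] head 25.53 ydir [ 0.0086  0.0041 -1.    ] q [ 0.428  0.675  1.065  0.     1.391 -0.018] F [-0.1  0.6  1. ] gap 0.088
 shift cm [-0.12  5.44 -0.36] rot [-0.      0.004   0.0095]
```

Emit:
{"name": "drive_tool", "arguments": {"steps": [[1, -0.1, 1, -0.3, 0, 0.004, 0.009], [1, 0, 1, 0, 0, 0, 0], [1, 0, 1, 0, 0, 0, 0], [1, 0, 0.5, 0, 0, 0, 0], [1, 0, 0, 0, 0, 0, 0], [1, 0, 0, 0, 0, 0, 0]]}}

```text
clock: 3.0
eef_pos: [0.5586, 0.3806, 0.0694]
orientation: [0.69, -0.69, -0.155, 0.155]
ft_force: [0.4, 0.6, -0.3]
finger_gap: 0.088
```

```bash
python3 -c "
from h import *
plan((.559,.380,.052),25.3)"
```

```text
t 3.0 tcp [0.5586 0.3806 0.0694] head 25.32 ydir [ 1.1e-03  6.0e-04 -1.0e+00] q [ 0.423  0.711  1.107  0.     1.322 -0.018] F [ 0.4  0.6 -0.3] gap 0.088
 shift cm [ 0.01  1.74 -0.08] rot [-0.      0.0003  0.0013]
```

Emit:
{"name": "drive_tool", "arguments": {"steps": [[1, 0, 0.9, -0.08, 0, 0, 0.001], [1, 0, 0.7, 0, 0, 0, 0], [1, 0, 0, 0, 0, 0, 0], [1, 0, 0, 0, 0, 0, 0]]}}

```text
clock: 3.4
eef_pos: [0.5593, 0.3799, 0.0524]
orientation: [0.69, -0.69, -0.155, 0.155]
ft_force: [0.1, -0.1, -0.2]
finger_gap: 0.0885
```

```bash
python3 -c "
from h import *
plan((.559,.380,.052),25.3)
cv2.imwrite('pics/side2.png',cv2.resize(cams.snapshot('side')[150:250,230:380],None,fx=5,fy=5,interpolation=2))"
```

```text
t 3.4 tcp [0.5593 0.3799 0.0524] head 25.32 ydir [ 1.e-03  5.e-04 -1.e+00] q [ 0.422  0.728  1.125  0.     1.287 -0.02 ] F [ 0.1 -0.1 -0.2] gap 0.0885
 shift cm [-0.02  0.04  0.02] rot [-0.      0.0003  0.0011]
```

View pics/side2.png

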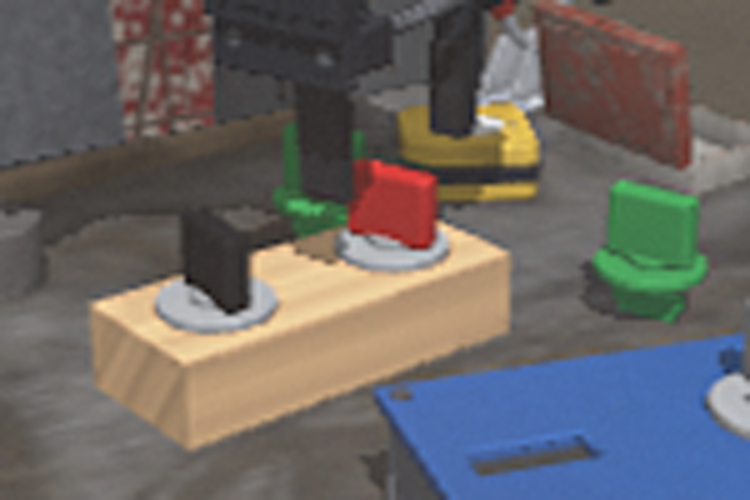

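```bash
python3 -c "
from h import *
d=np.array([np.cos(np.radians(25.3)),np.sin(np.radians(25.3)),0])
for k in(-.044,.044,-.0615,.0615):
  p=proj('side',np.array([.559,.38,.052])+k*d);print(k,((p-[230,150])*5).round())
p=proj('side',np.array([.559,.38,.081]));print(((p-[230,150])*5).round())"
```

```text
-0.044 [337. 257.]
0.044 [442. 195.]
-0.0615 [315. 270.]
0.0615 [461. 184.]
[392. 166.]
```

```bash
python3 -c "
from h import *
for f,P,h,nm in(('side0',(.2103,.5078,.2061),67.5,'a'),('side1',(.5661,.376,.1314),25.7,'b')):
  d=np.array([np.cos(np.radians(h)),np.sin(np.radians(h)),0]);im=cv2.imread(f'pics/{f}.png')
  c=proj('side',P);x0,y0=int(c[0])-60,int(c[1])-60;x0=max(x0,0);y0=max(y0,0)
  cp=cv2.resize(im[y0:y0+100,x0:x0+120],None,fx=5,fy=5,interpolation=2)
  for k in(-.0615,-.044,0,.044,.0615):
    p=(proj('side',np.array(P)+k*d)-[x0,y0])*5;cv2.circle(cp,(int(p[0]),int(p[1])),4,(0,255,255),1)
  cv2.imwrite(f'pics/chk{nm}.png',cp)
"
```

```text
(no output)
```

View pics/chka.png

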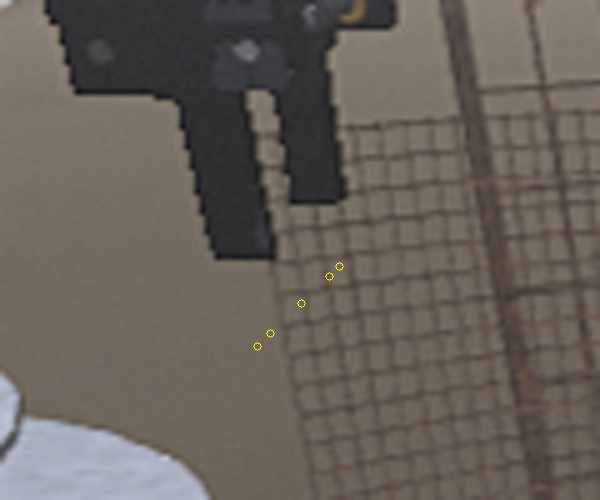

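View pics/chkb.png

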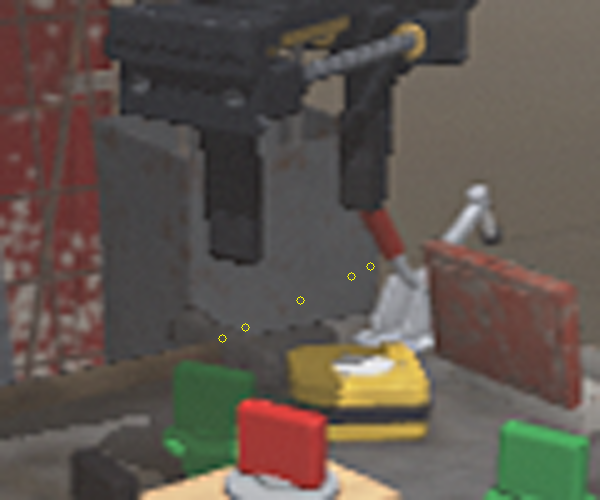

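```bash
python3 -c "
from h import *
im=cv2.imread('pics/top1.png');P=np.array((.5661,.376,.1314))
d=np.array([np.cos(np.radians(25.7)),np.sin(np.radians(25.7)),0])
x0,y0=200,120
cp=cv2.resize(im[y0:y0+200,x0:x0+200],None,fx=3,fy=3,interpolation=2)
for z,col in((0,(0,255,255)),(.064,(255,0,255))):
  for k in(-.0615,-.044,0,.044,.0615):
    p=(proj('top',P+k*d+[0,0,z])-[x0,y0])*3;cv2.circle(cp,(int(p[0]),int(p[1])),4,col,1)
cv2.imwrite('pics/chkt.png',cp)
cv2.imwrite('pics/top1v.png',im)
"
```

```text
(no output)
```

View pics/chkt.png

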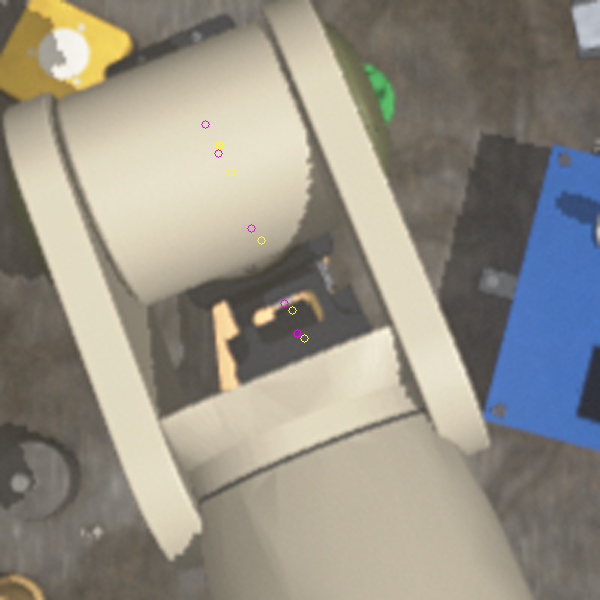

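View pics/top1v.png

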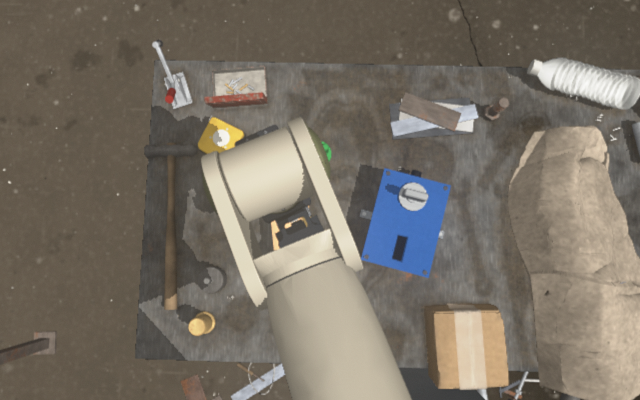

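The rendered fingertips sit about 29 mm above the reported TCP in the side view. They end near y=200 in the crop, against a predicted 257. Before closing, I'll probe gently downward to see which is right: the fingers should touch the holder at TCP z = 0.040.

Emit:
{"name": "drive_tool", "arguments": {"steps": [[1, 0, 0.4, 0, 0, 0, 0], [1, 0, 0.2, 0, 0, 0, 0], [1, 0, 0, 0, 0, 0, 0]]}}

```text
clock: 3.75
eef_pos: [0.5594, 0.3801, 0.0464]
orientation: [0.69, -0.69, -0.156, 0.154]
ft_force: [-0.4, -0.4, -0.2]
finger_gap: 0.0879
```

Emit:
{"name": "drive_tool", "arguments": {"steps": [[1, 0, 0.3, 0, 0, 0, 0], [1, 0, 0, 0, 0, 0, 0]]}}

```text
clock: 3.95
eef_pos: [0.5594, 0.3801, 0.0432]
orientation: [0.69, -0.69, -0.156, 0.154]
ft_force: [-0.8, -0.1, -0.8]
finger_gap: 0.0882
```

Emit:
{"name": "drive_tool", "arguments": {"steps": [[1, 0, 0.3, 0, 0, 0, 0], [1, 0, 0, 0, 0, 0, 0]]}}

```text
clock: 4.15
eef_pos: [0.5595, 0.3801, 0.04]
orientation: [0.69, -0.69, -0.156, 0.154]
ft_force: [0.6, -0.2, 0.1]
finger_gap: 0.0877
```

Emit:
{"name": "drive_tool", "arguments": {"steps": [[1, 0, 0.3, 0, 0, 0, 0], [1, 0, 0, 0, 0, 0, 0]]}}

```text
clock: 4.35
eef_pos: [0.5595, 0.3801, 0.0367]
orientation: [0.69, -0.69, -0.156, 0.154]
ft_force: [-0.5, 1.2, 0.3]
finger_gap: 0.0884
```

Emit:
{"name": "drive_tool", "arguments": {"steps": [[1, 0, 0.3, 0, 0, 0, 0], [1, 0, 0, 0, 0, 0, 0]]}}

```text
clock: 4.55
eef_pos: [0.5595, 0.3801, 0.0334]
orientation: [0.69, -0.69, -0.156, 0.154]
ft_force: [0.4, 0.6, -0.1]
finger_gap: 0.0882
```

No contact, even at a reported z of 0.033. The pictures are right, and the real fingertips are about 3 cm higher than reported. I'll measure that offset in 3D with a finger-model overlay.

```bash
cat >> h.py <<'E'
def overlay(img,cam,P,head,x0,y0,w,h,f,out,L=.064):
    cp=cv2.resize(img[y0:y0+h,x0:x0+w],None,fx=f,fy=f,interpolation=cv2.INTER_CUBIC)
    a=np.radians(head);d=np.array([np.cos(a),np.sin(a),0]);e=np.array([-np.sin(a),np.cos(a),0])
    for s in(-1,1):
        C=[[np.array(P)+s*k*d+m*e+[0,0,z] for k,m in((.044,-.009),(.044,.009),(.0615,.009),(.0615,-.009))] for z in(0,L)]
        px=[[(((proj(cam,X)-[x0,y0]+.5)*f)-.5).astype(int) for X in r] for r in C]
        for i in range(4):
            for r in px: cv2.line(cp,tuple(map(int,r[i])),tuple(map(int,r[(i+1)%4])),(0,255,255),1)
            cv2.line(cp,tuple(map(int,px[0][i])),tuple(map(int,px[1][i])),(0,255,255),1)
    cv2.imwrite(out,cp)
E
python3 -c "
from h import *
s=env.state();im=cams.snapshot('side');cv2.imwrite('pics/side3.png',im);print(s['eef_pos'])
P=s['eef_pos']
overlay(im,'side',P+[0,0,.029],25.4,270,120,110,110,5,'pics/o3.png')
im=cams.snapshot('top');cv2.imwrite('pics/top3.png',im)
im=cv2.imread('pics/side0.png')
overlay(im,'side',np.array([.2104,.5079,.2062])+[0,0,.029],67.5,60,30,110,110,5,'pics/o0.png')
"
```

```text
[0.55946037 0.38011625 0.03344113]
```

View pics/o3.png

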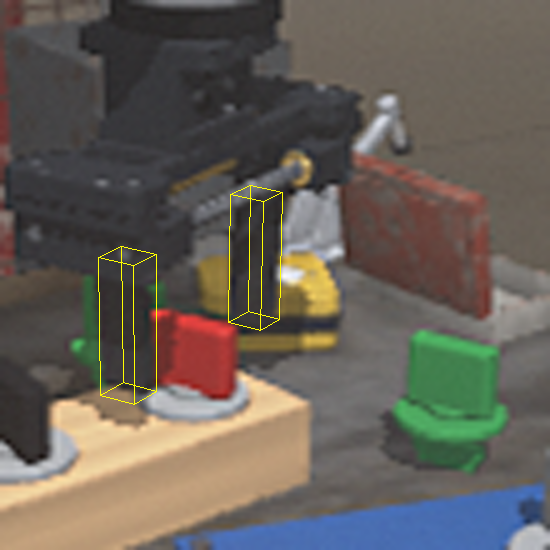

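View pics/o0.png

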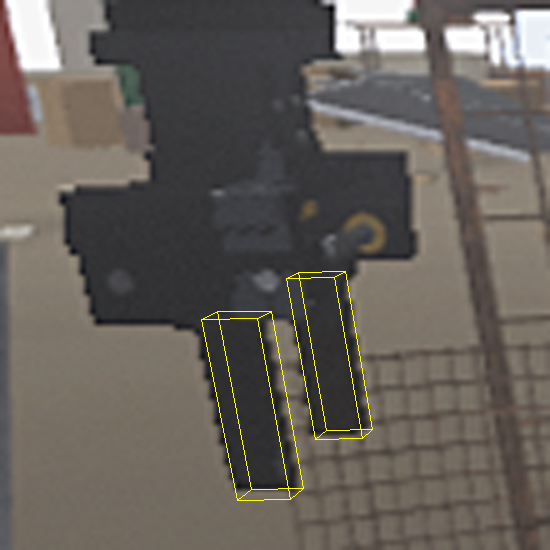

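```bash
python3 -c "
from h import *
im=cv2.imread('pics/side3.png');P=np.array([.5595,.3801,.0334])
cv2.imwrite('pics/o3n.png',cv2.resize(im[160:210,280:340],None,fx=12,fy=12,interpolation=2))
overlay(im,'side',P+[0,0,.029],25.4,280,160,60,50,12,'pics/o3b.png')
"
```

```text
(no output)
```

View pics/o3n.png

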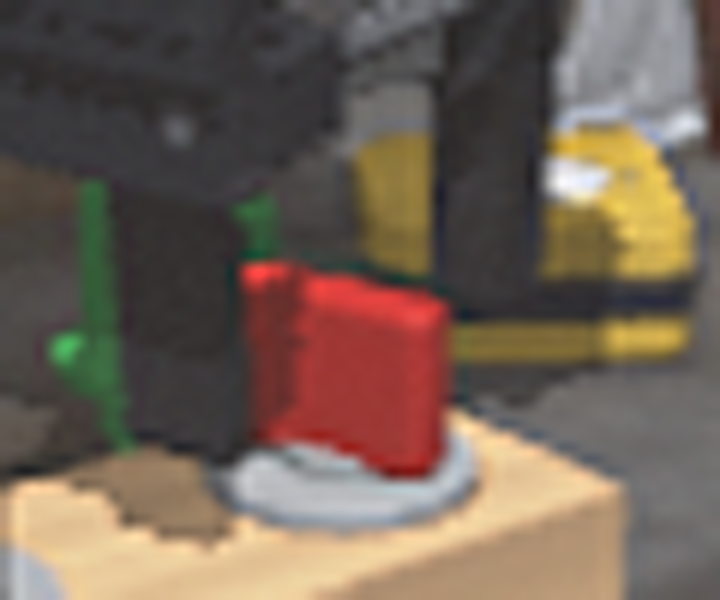

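View pics/o3b.png

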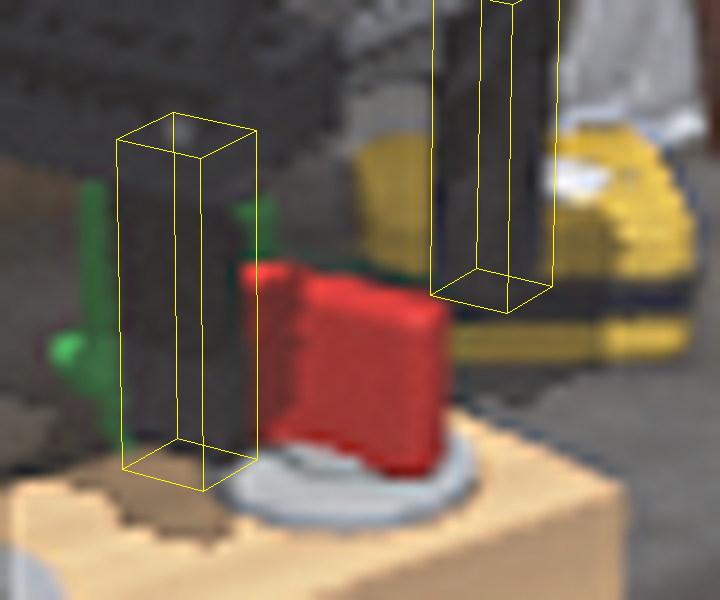

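```bash
python3 -c "
from h import *
P=np.array([.5595,.3801,.0334+.032+.064]);a=np.radians(25.4);d=np.array([np.cos(a),np.sin(a),0]);e=np.array([-np.sin(a),np.cos(a),0])
for cam,x0,y0 in(('top',210,120),('side',255,110)):
  im=cv2.imread(f'pics/{cam}3.png');f=5
  cp=cv2.resize(im[y0:y0+110,x0:x0+130],None,fx=f,fy=f,interpolation=2)
  for z,c in((0,(0,255,255)),(.03,(255,0,255))):
    q=[((proj(cam,P+k*d+m*e+[0,0,z])-[x0,y0]+.5)*f-.5).astype(int) for k,m in((.0935,.0375),(.0935,-.0375),(-.0935,-.0375),(-.0935,.0375))]
    cv2.polylines(cp,[np.array(q)],True,c,1)
  cv2.imwrite(f'pics/body_{cam}.png',cp)
"
```

```text
(no output)
```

View pics/body_top.png

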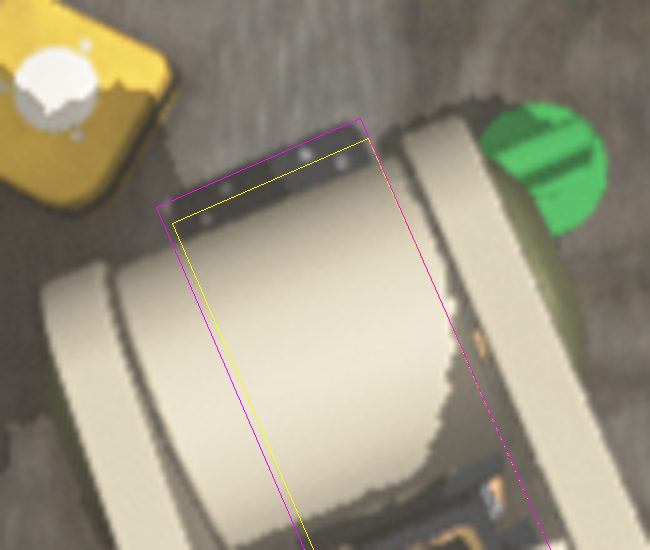

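View pics/body_side.png

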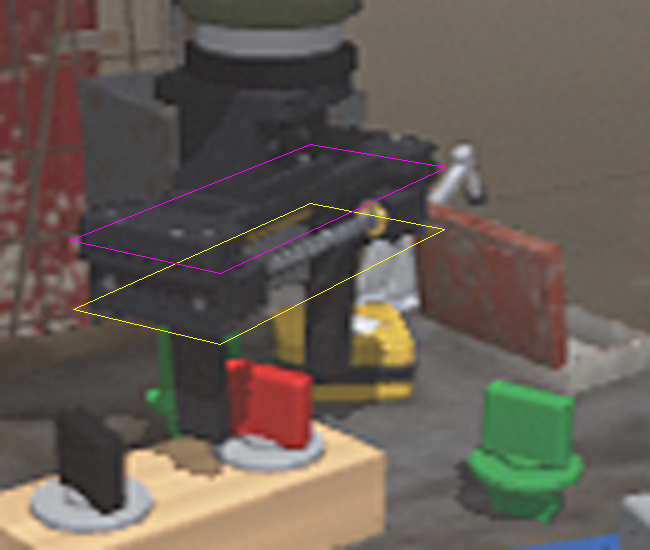

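The gripper body matches in the top view to within about 3 mm sideways, so the offset is almost all in z, about +0.032. I'll go down to a reported z of about 0.019 in small steps.

Emit:
{"name": "drive_tool", "arguments": {"steps": [[1, 0, 0.5, 0, 0, 0, 0], [1, 0, 0.3, 0, 0, 0, 0], [1, 0, 0, 0, 0, 0, 0]]}}

```text
clock: 4.95
eef_pos: [0.5598, 0.3803, 0.0254]
orientation: [0.69, -0.69, -0.156, 0.154]
ft_force: [0.8, -0.3, 0.4]
finger_gap: 0.0881
```

Emit:
{"name": "drive_tool", "arguments": {"steps": [[1, 0, 0.3, 0, 0, 0, 0], [1, 0, 0.3, 0, 0, 0, 0], [1, 0, 0, 0, 0, 0, 0]]}}

```text
clock: 5.25
eef_pos: [0.5597, 0.3802, 0.0187]
orientation: [0.69, -0.69, -0.156, 0.154]
ft_force: [0.3, -1.1, 0.5]
finger_gap: 0.0877
```

```bash
python3 -c "
from h import *
plan((.559,.380,.018),25.3)
im=cams.snapshot('side');cv2.imwrite('pics/side4.png',im)
s=env.state();overlay(im,'side',s['eef_pos']+[0,0,.032],25.3,280,150,70,60,10,'pics/o4.png')
cv2.imwrite('pics/o4n.png',cv2.resize(im[150:210,280:350],None,fx=10,fy=10,interpolation=2))"
```

```text
t 5.25 tcp [0.5597 0.3802 0.0187] head 25.32 ydir [ 0.0026  0.0012 -1.    ] q [ 0.422  0.764  1.158  0.     1.217 -0.02 ] F [ 0.3 -1.1  0.5] gap 0.0877
 shift cm [-0.08  0.07  0.01] rot [0.     0.0004 0.0029]
```

View pics/o4.png

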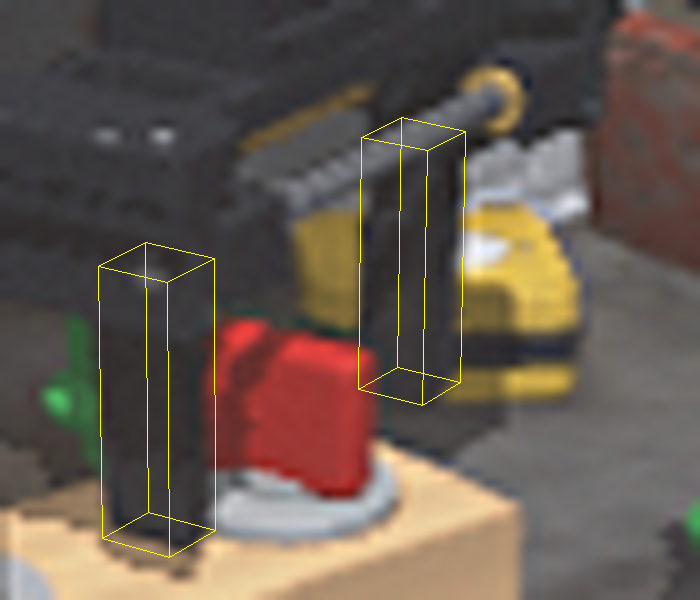

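View pics/o4n.png

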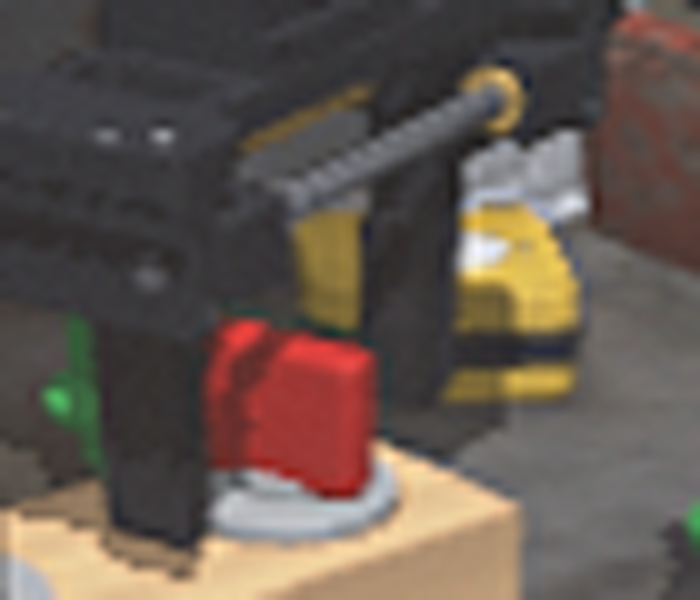

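The overlay with the +32 mm offset fits both fingers, and they straddle the red wing with their tips just above the holder. I'll close now.

Emit:
{"name": "drive_tool", "arguments": {"steps": [[0, 0, 0, 0, 0, 0, 0], [0, 0, 0, 0, 0, 0, 0], [0, 0, 0, 0, 0, 0, 0], [0, 0, 0, 0, 0, 0, 0], [0, 0, 0, 0, 0, 0, 0], [0, 0, 0, 0, 0, 0, 0], [0, 0, 0, 0, 0, 0, 0], [0, 0, 0, 0, 0, 0, 0]], "newtons": 30}}

```text
clock: 6.1
eef_pos: [0.5601, 0.3804, 0.0194]
orientation: [0.69, -0.69, -0.156, 0.154]
ft_force: [-0.5, -0.3, -0.3]
finger_gap: 0.0262
```

Emit:
{"name": "drive_tool", "arguments": {"steps": [[0, 0, 0, 0, 0, 0, 0], [0, 0, 0, 0, 0, 0, 0], [0, 0, 0, 0, 0, 0, 0], [0, 0, 0, 0, 0, 0, 0]]}}

```text
clock: 6.5
eef_pos: [0.5601, 0.3804, 0.0195]
orientation: [0.69, -0.69, -0.156, 0.154]
ft_force: [-0.6, 1.1, -0.4]
finger_gap: 0.0135
```

```bash
python3 -c "
from h import *
plan((.559,.380,.1),25.3)
im=cams.snapshot('side')
cv2.imwrite('pics/o5n.png',cv2.resize(im[150:210,270:350],None,fx=9,fy=9,interpolation=2))"
```

```text
t 6.5 tcp [0.5601 0.3804 0.0195] head 25.32 ydir [ 0.0038  0.0018 -1.    ] q [ 0.422  0.763  1.157  0.     1.218 -0.02 ] F [-0.6  1.1 -0.4] gap 0.0135
 shift cm [-0.08 -8.05  0.01] rot [0.     0.0004 0.0042]
```

View pics/o5n.png

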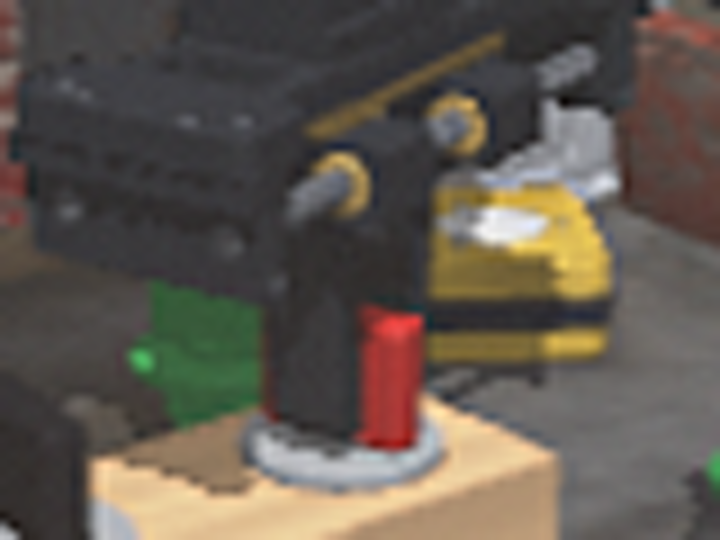

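Gap is 13.5 mm, so the wing is gripped. Lifting.

Emit:
{"name": "drive_tool", "arguments": {"steps": [[0, 0, -1, 0, 0, 0, 0.004], [0, 0, -1.5, 0, 0, 0, 0], [0, 0, -2, 0, 0, 0, 0], [0, 0, -2, 0, 0, 0, 0], [0, 0, -1.5, 0, 0, 0, 0], [0, 0, -1, 0, 0, 0, 0], [0, 0, 0, 0, 0, 0, 0], [0, 0, 0, 0, 0, 0, 0]]}}

```text
clock: 7.35
eef_pos: [0.5595, 0.3802, 0.1153]
orientation: [-0.69, 0.69, 0.154, -0.156]
ft_force: [0.3, -0.3, -0.7]
finger_gap: 0.0135
```

```bash
python3 -c "
from h import *
plan((.4906,.1688,.11),76.7)
for n in('top','side'): cv2.imwrite(f'pics/{n}6.png',cams.snapshot(n))
"
```

```text
t 7.35 tcp [0.5595 0.3802 0.1153] head 25.32 ydir [-0.0022 -0.001  -1.    ] q [ 0.422  0.673  1.044 -0.     1.428 -0.02 ] F [ 0.3 -0.3 -0.7] gap 0.0135
 shift cm [-15.27   0.57 -16.16] rot [-0.0011 -0.8967 -0.0022]
```

View pics/side6.png

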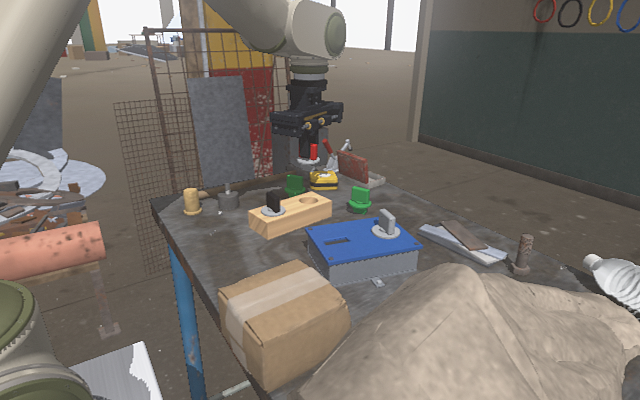

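Emit:
{"name": "drive_tool", "arguments": {"steps": [[0, -1.5, 0, -1.6, 0, 0, 0], [0, -2.5, 0, -2.7, 0, 0, 0], [0, -2.5, 0, -2.7, 0, 0, 0], [0, -2.5, 0, -2.7, 0, 0, 0], [0, -2.5, 0, -2.7, 0, 0, 0], [0, -2, 0, -2.1, 0, 0, 0], [0, -1, 0, -1, 0, 0, 0], [0, 0, 0, 0, 0, 0, 0], [0, 0, 0, 0, 0, 0, 0]]}}

```text
clock: 8.35
eef_pos: [0.4897, 0.1718, 0.1091]
orientation: [-0.69, 0.69, 0.151, -0.16]
ft_force: [-0.4, 0.3, 0.3]
finger_gap: 0.0136
```

Emit:
{"name": "drive_tool", "arguments": {"steps": [[0, 0, 0, 0, 0, -0.1, 0], [0, 0, 0, 0, 0, -0.15, 0], [0, 0, 0, 0, 0, -0.15, 0], [0, 0, 0, 0, 0, -0.15, 0], [0, 0, 0, 0, 0, -0.13, 0], [0, 0, 0, 0, 0, -0.1, 0], [0, 0, 0, 0, 0, 0, 0], [0, 0, 0, 0, 0, 0, 0]]}}

```text
clock: 9.15
eef_pos: [0.4929, 0.1817, 0.1074]
orientation: [0.576, -0.572, -0.409, 0.416]
ft_force: [0.2, 0.4, -1.1]
finger_gap: 0.014
```

```bash
python3 -c "
from h import *
plan((.4906,.1688,.11),76.7)
"
```

```text
t 9.15 tcp [0.4929 0.1817 0.1074] head 71.39 ydir [-0.0118 -0.001  -0.9999] q [ 1.270e-01  4.390e-01  1.515e+00  1.000e-03  1.199e+00 -1.119e+00] F [ 0.2  0.4 -1.1] gap 0.014
 shift cm [-1.29 -0.26 -0.19] rot [-0.0111 -0.0927 -0.0042]
```

Emit:
{"name": "drive_tool", "arguments": {"steps": [[0, -1.1, 0, -0.2, -0.01, -0.09, -0.004], [0, 0, 0, 0, 0, 0, 0], [0, 0, 0, 0, 0, 0, 0]]}}

```text
clock: 9.45
eef_pos: [0.4918, 0.1721, 0.1072]
orientation: [0.556, -0.556, -0.437, 0.437]
ft_force: [-0.2, 0.8, -1.0]
finger_gap: 0.0137
```

```bash
python3 -c "
from h import *
plan((.4906,.1688,.11),76.7)
"
```

```text
t 9.45 tcp [0.4918 0.1721 0.1072] head 76.28 ydir [-8.e-04  6.e-04 -1.e+00] q [ 1.090e-01  4.280e-01  1.535e+00  1.000e-03  1.179e+00 -1.223e+00] F [-0.2  0.8 -1. ] gap 0.0137
 shift cm [-0.35 -0.29  0.04] rot [-0.0009 -0.0073  0.0004]
```

Emit:
{"name": "drive_tool", "arguments": {"steps": [[0, -0.35, 0, 0.04, 0, -0.007, 0], [0, 0, 0, 0, 0, 0, 0], [0, 0, 0, 0, 0, 0, 0]]}}

```text
clock: 9.75
eef_pos: [0.4907, 0.1694, 0.1071]
orientation: [0.556, -0.555, -0.437, 0.438]
ft_force: [-0.5, 0.6, -1.2]
finger_gap: 0.0135
```

```bash
python3 -c "
from h import *
plan((.4906,.1688,.11),76.7)
im=cams.snapshot('side');cv2.imwrite('pics/side7.png',im);it=cams.snapshot('top');cv2.imwrite('pics/top7.png',it)
cv2.imwrite('pics/s7.png',cv2.resize(im[160:260,290:430],None,fx=5,fy=5,interpolation=2))
cv2.imwrite('pics/t7.png',cv2.resize(it[170:290,340:460],None,fx=5,fy=5,interpolation=2))
"
```

```text
t 9.75 tcp [0.4907 0.1694 0.1071] head 76.46 ydir [-1.e-03  8.e-04 -1.e+00] q [ 1.040e-01  4.260e-01  1.540e+00  1.000e-03  1.177e+00 -1.231e+00] F [-0.5  0.6 -1.2] gap 0.0135
 shift cm [-0.06 -0.29 -0.  ] rot [-0.0011 -0.0042  0.0006]
```

View pics/s7.png

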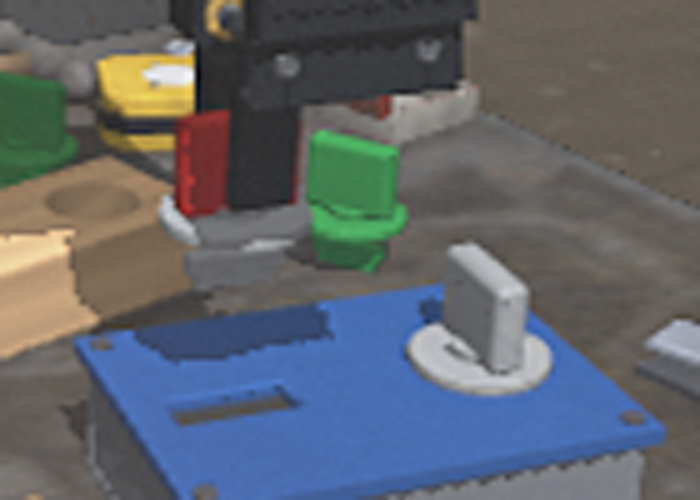

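View pics/t7.png

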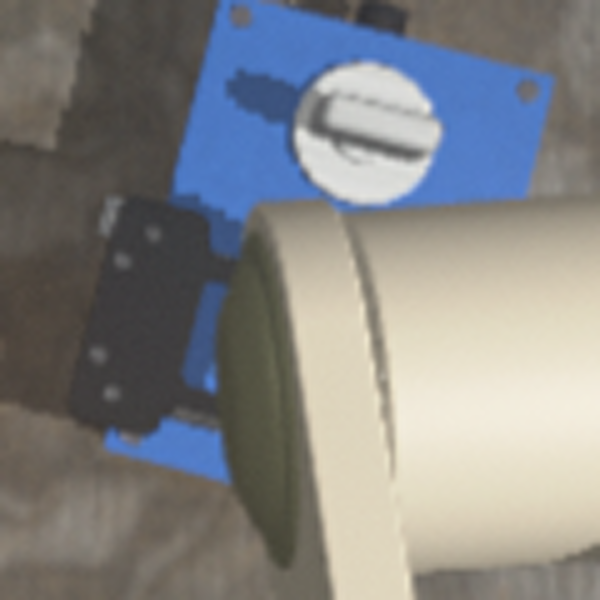

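```bash
cat >> h.py <<'E'
def studov(img,cam,xy,zf,wing,x0,y0,w,h,f,out,col=(0,255,255)):
    cp=cv2.resize(img[y0:y0+h,x0:x0+w],None,fx=f,fy=f,interpolation=cv2.INTER_CUBIC)
    a=np.radians(wing);d=np.array([np.cos(a),np.sin(a),0]);e=np.array([-np.sin(a),np.cos(a),0]);P=np.array([xy[0],xy[1],zf])
    g=lambda X:(((proj(cam,X)-[x0,y0]+.5)*f)-.5).astype(int)
    for z0,z1,L,T in((.005,.041,.022,.007),(-.024,-.016,.018,.004)):
        px=[[g(P+k*L*d+m*T*e+[0,0,z]) for k,m in((1,1),(1,-1),(-1,-1),(-1,1))] for z in(z0,z1)]
        for i in range(4):
            for r in px: cv2.line(cp,tuple(map(int,r[i])),tuple(map(int,r[(i+1)%4])),col,1)
            cv2.line(cp,tuple(map(int,px[0][i])),tuple(map(int,px[1][i])),col,1)
    for z in(0,.005): cv2.polylines(cp,[np.array([g(P+.027*(np.cos(t)*d+np.sin(t)*e)+[0,0,z]) for t in np.linspace(0,6.28,40)])],True,(255,0,255),1)
    cv2.imwrite(out,cp)
E
python3 -c "
from h import *
im=cv2.imread('pics/side7.png')
studov(im,'side',(.4907,.1694),.1276,-13.5,310,165,70,60,10,'pics/so7.png')
cv2.imwrite('pics/so7n.png',cv2.resize(im[165:225,310:380],None,fx=10,fy=10,interpolation=2))"
```

```text
(no output)
```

View pics/so7.png

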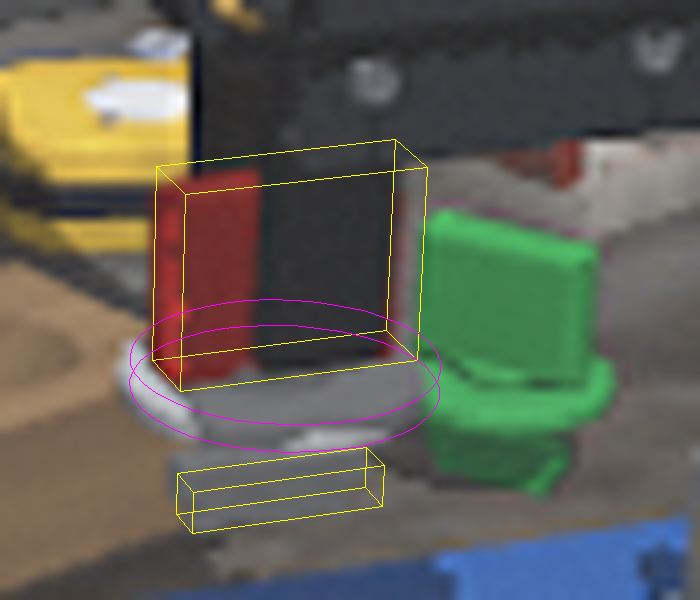

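View pics/so7n.png

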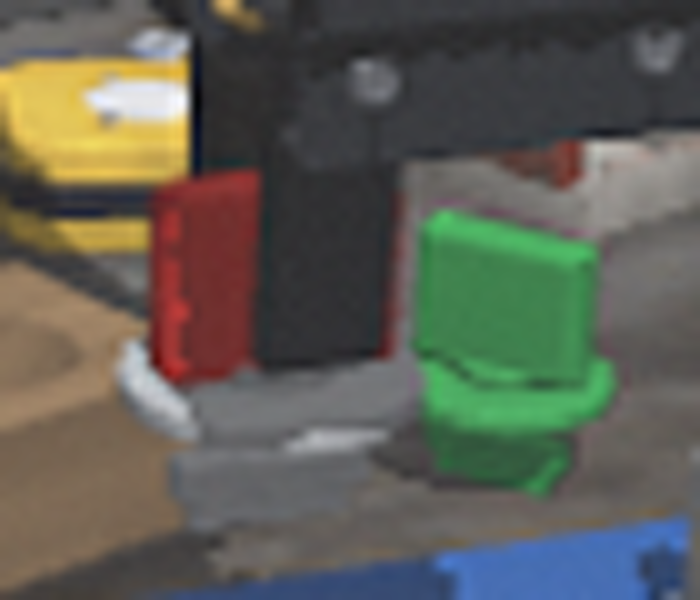

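```bash
python3 -c "
from h import *
P=np.array([.4907,.1694,.1071+.032+.064]);a=np.radians(76.5);d=np.array([np.cos(a),np.sin(a),0]);e=np.array([-np.sin(a),np.cos(a),0])
cam='top';x0,y0=340,190
im=cv2.imread(f'pics/{cam}7.png');f=7
cp=cv2.resize(im[y0:y0+80,x0:x0+90],None,fx=f,fy=f,interpolation=2)
for z,c in((0,(0,255,255)),(.03,(255,0,255))):
    q=[((proj(cam,P+k*d+m*e+[0,0,z])-[x0,y0]+.5)*f-.5).astype(int) for k,m in((.0935,.0375),(.0935,-.0375),(-.0935,-.0375),(-.0935,.0375))]
    cv2.polylines(cp,[np.array(q)],True,c,1)
cv2.imwrite(f'pics/body_t7.png',cp)
P=np.array([.5595,.3801,.0334+.032+.064]);a=np.radians(25.4);d=np.array([np.cos(a),np.sin(a),0]);e=np.array([-np.sin(a),np.cos(a),0])
x0,y0=230,135;im=cv2.imread('pics/top3.png');cp=cv2.resize(im[y0:y0+40,x0:x0+90],None,fx=f,fy=f,interpolation=2)
for z,c in((0,(0,255,255)),(.03,(255,0,255))):
    q=[((proj(cam,P+k*d+m*e+[0,0,z])-[x0,y0]+.5)*f-.5).astype(int) for k,m in((.0935,.0375),(.0935,-.0375),(-.0935,-.0375),(-.0935,.0375))]
    cv2.polylines(cp,[np.array(q)],True,c,1)
cv2.imwrite(f'pics/body_t3.png',cp)
"
```

```text
(no output)
```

View pics/body_t7.png

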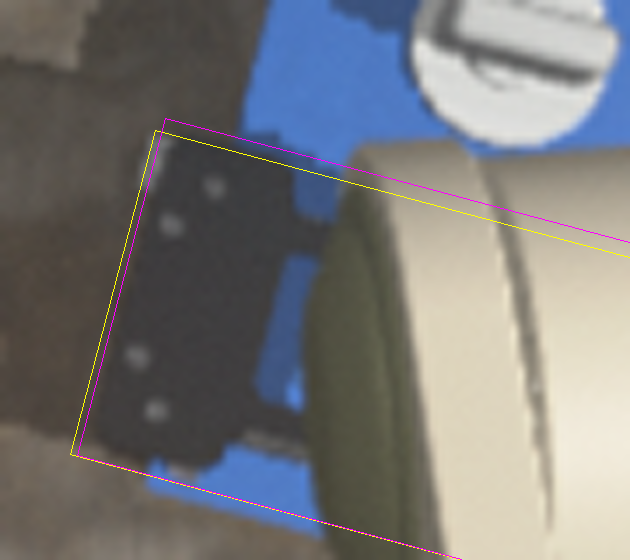

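View pics/body_t3.png

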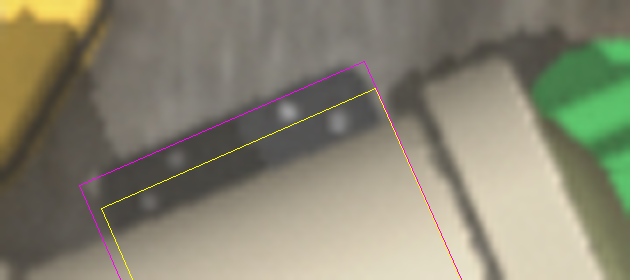

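Top view: the gripper matches the model to about 2 mm. The side view puts the held stud about 1–2 mm toward −x along the wing, and the crossbar is parallel to the slot. I'll lower until the foot is just above the cover and check again.

Emit:
{"name": "drive_tool", "arguments": {"steps": [[0, -0.03, 1, -0.1, 0, -0.004, 0], [0, 0, 1.5, 0, 0, 0, 0], [0, 0, 1, 0, 0, 0, 0], [0, 0, 0.5, 0, 0, 0, 0], [0, 0, 0, 0, 0, 0, 0], [0, 0, 0, 0, 0, 0, 0]]}}

```text
clock: 10.45
eef_pos: [0.4917, 0.1689, 0.0639]
orientation: [0.555, -0.554, -0.439, 0.439]
ft_force: [0.7, -0.7, -1.9]
finger_gap: 0.0138
```

```bash
python3 -c "
from h import *
plan((.4915,.1686,.0635),76.7)
im=cams.snapshot('side');cv2.imwrite('pics/side8.png',im);s=env.state();p=s['eef_pos']
studov(im,'side',p[:2],p[2]+.0205,-13.3,310,185,70,60,10,'pics/so8.png')
cv2.imwrite('pics/so8n.png',cv2.resize(im[185:245,310:380],None,fx=10,fy=10,interpolation=2))"
```

```text
t 10.45 tcp [0.4917 0.1689 0.0639] head 76.71 ydir [-1.4e-03  8.0e-04 -1.0e+00] q [ 1.020e-01  4.830e-01  1.592e+00  1.000e-03  1.068e+00 -1.237e+00] F [ 0.7 -0.7 -1.9] gap 0.0138
 shift cm [-0.03  0.04  0.01] rot [-0.0016  0.0001  0.0004]
```

View pics/so8.png

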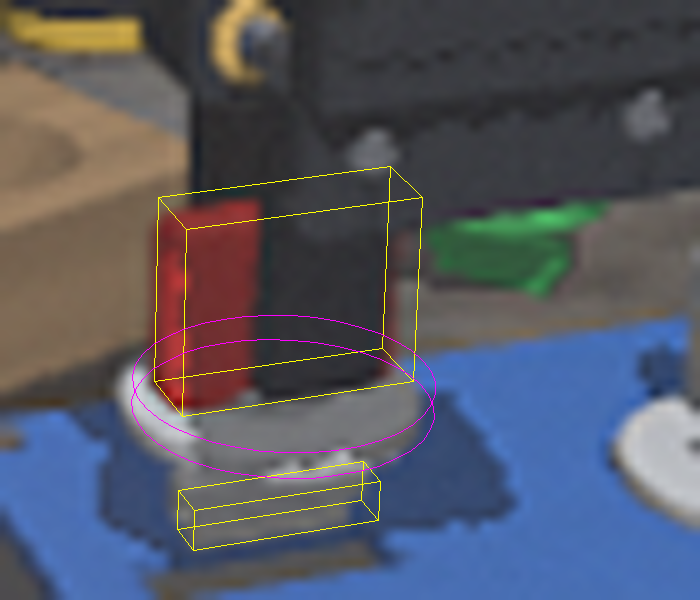

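View pics/so8n.png

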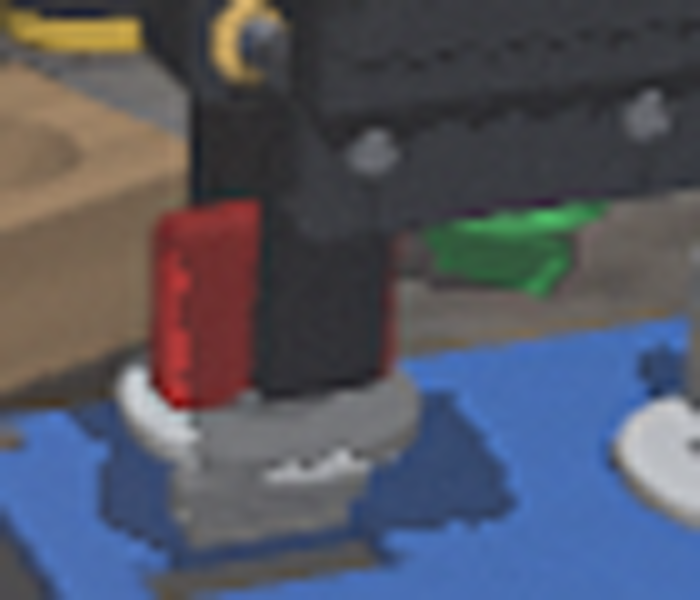

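```bash
python3 -c "
from h import *
x0,y0,f=310,185,10
im=cv2.imread('pics/side0.png')
cp=cv2.resize(im[y0:y0+60,x0:x0+70],None,fx=f,fy=f,interpolation=2)
a=np.radians(-13.3);d=np.array([np.cos(a),np.sin(a),0]);e=np.array([-np.sin(a),np.cos(a),0]);P=np.array([.4906,.1688,.055])
g=lambda X:((proj('side',X)-[x0,y0]+.5)*f-.5).astype(int)
cv2.polylines(cp,[np.array([g(P+.023*k*d+.009*m*e) for k,m in((1,1),(1,-1),(-1,-1),(-1,1))])],True,(0,255,255),1)
# crossbar footprint at cover level if stud shifted
cv2.imwrite('pics/slot_s.png',cp);print(g(P),g(P+.01*d),g(P+.01*e),g(P+[0,0,.01]))
"
```

```text
[272 553] [323 544] [252 527] [274 504]
```

View pics/slot_s.png

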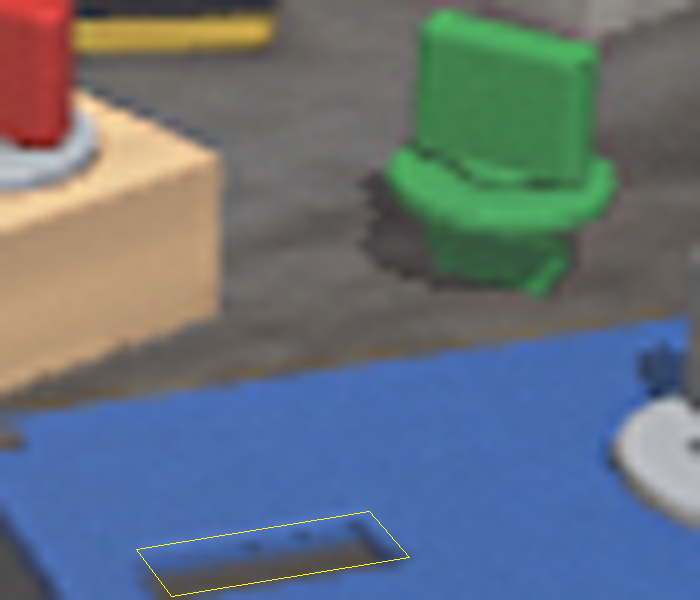

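The side view shows the crossbar directly over the slot. The stud and the slot are offset from the model by the same −12 px or so (at 10×), so they agree with each other. Inserting step by step.

Emit:
{"name": "drive_tool", "arguments": {"steps": [[0, -0.03, 0.4, 0.05, -0.001, 0, 0], [0, 0, 0.4, 0, 0, 0, 0], [0, 0, 0.3, 0, 0, 0, 0], [0, 0, 0, 0, 0, 0, 0]]}}

```text
clock: 10.9
eef_pos: [0.4916, 0.1688, 0.053]
orientation: [-0.554, 0.555, 0.439, -0.438]
ft_force: [-0.4, 0.1, -1.2]
finger_gap: 0.0138
```

Emit:
{"name": "drive_tool", "arguments": {"steps": [[0, 0, 0.4, 0, 0, 0, 0], [0, 0, 0.4, 0, 0, 0, 0], [0, 0, 0, 0, 0, 0, 0]]}}

```text
clock: 11.2
eef_pos: [0.4917, 0.1688, 0.0444]
orientation: [-0.554, 0.555, 0.439, -0.438]
ft_force: [-0.5, -0.1, -1.0]
finger_gap: 0.0139
```

The foot is about 14 mm below the cover face with no contact force, so it is in the slot.

Emit:
{"name": "drive_tool", "arguments": {"steps": [[0, 0, 0.4, 0, 0, 0, 0], [0, 0, 0.3, 0, 0, 0, 0], [0, 0, 0, 0, 0, 0, 0]]}}

```text
clock: 11.5
eef_pos: [0.4917, 0.1688, 0.0366]
orientation: [-0.554, 0.555, 0.439, -0.438]
ft_force: [0.5, -0.8, -0.6]
finger_gap: 0.0138
```

Emit:
{"name": "drive_tool", "arguments": {"steps": [[0, 0, 0.2, 0, 0, 0, 0], [0, 0, 0, 0, 0, 0, 0]]}}

```text
clock: 11.7
eef_pos: [0.4919, 0.1688, 0.0346]
orientation: [-0.554, 0.555, 0.44, -0.438]
ft_force: [-0.6, -0.3, -0.8]
finger_gap: 0.0137
```

Emit:
{"name": "drive_tool", "arguments": {"steps": [[0, 0, 0.15, 0, 0, 0, 0], [0, 0, 0, 0, 0, 0, 0]]}}

```text
clock: 11.9
eef_pos: [0.4922, 0.1688, 0.0348]
orientation: [-0.554, 0.555, 0.44, -0.438]
ft_force: [0.4, -0.8, -1.3]
finger_gap: 0.0138
```

Emit:
{"name": "drive_tool", "arguments": {"steps": [[0, 0, 0.3, 0, 0, 0, 0]]}}

```text
clock: 12.0
eef_pos: [0.4927, 0.1688, 0.0341]
orientation: [-0.553, 0.556, 0.441, -0.437]
ft_force: [-14.5, -2.9, 45.9]
finger_gap: 0.0138
```

Emit:
{"name": "drive_tool", "arguments": {"steps": [[0, 0, 0.3, 0, 0, 0, 0]]}}

```text
clock: 12.1
eef_pos: [0.4928, 0.1688, 0.0341]
orientation: [-0.553, 0.556, 0.441, -0.437]
ft_force: [-14.6, -2.8, 42.7]
finger_gap: 0.0138
```

```bash
python3 -c "
from h import *
plan((.4915,.1687,.034),76.7)
im=cams.snapshot('side');cv2.imwrite('pics/side9.png',im);s=env.state();p=s['eef_pos']
cv2.imwrite('pics/so9n.png',cv2.resize(im[190:250,300:380],None,fx=9,fy=9,interpolation=2))"
```

```text
t 12.1 tcp [0.4928 0.1688 0.0341] head 76.76 ydir [ 8.1e-03  4.0e-04 -1.0e+00] q [ 1.030e-01  5.240e-01  1.629e+00 -1.000e-03  9.810e-01 -1.237e+00] F [-14.6  -2.8  42.7] gap 0.0138
 shift cm [-0.04  0.01  0.13] rot [0.0078 0.0011 0.0023]
```

View pics/so9n.png

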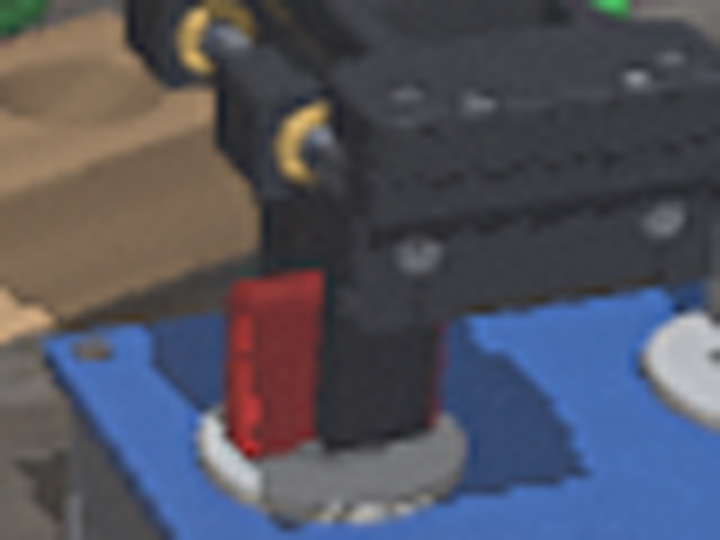

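The flange is down on the cover: z is stopped, with 43 N of resistance, and the picture shows it flush. I'll relieve the push, level the tool and start the turn.

Emit:
{"name": "drive_tool", "arguments": {"steps": [[0, 0, 0, 0.05, 0.008, 0, 0.002], [0, 0, 0, 0, 0, 0, 0], [0, 0, 0, 0, 0, 0.08, 0], [0, 0, 0, 0, 0, 0.08, 0], [0, 0, 0, 0, 0, 0, 0]]}}

```text
clock: 12.65
eef_pos: [0.4924, 0.1689, 0.0344]
orientation: [-0.588, 0.589, 0.392, -0.391]
ft_force: [0.1, 0.5, -0.9]
finger_gap: 0.0141
```

```bash
python3 -c "
from h import *
plan((.492,.1688,.0345),-13.3)"
```

```text
t 12.65 tcp [0.4924 0.1689 0.0344] head 67.31 ydir [ 1.5e-03  4.0e-04 -1.0e+00] q [ 0.103  0.526  1.624  0.     0.99  -1.072] F [ 0.1  0.5 -0.9] gap 0.0141
 shift cm [-0.03 -0.01  0.03] rot [4.0000e-04 1.4069e+00 1.7000e-03]
```

Clean and free-turning. Continuing.

Emit:
{"name": "drive_tool", "arguments": {"steps": [[0, 0, 0, 0, 0, 0.1, 0], [0, 0, 0, 0, 0, 0.1, 0], [0, 0, 0, 0, 0, 0.1, 0], [0, 0, 0, 0, 0, 0.1, 0], [0, 0, 0, 0, 0, 0, 0]]}}

```text
clock: 13.15
eef_pos: [0.494, 0.1685, 0.0343]
orientation: [-0.654, 0.656, 0.267, -0.265]
ft_force: [-1.7, 0.8, 2.9]
finger_gap: 0.0137
```

```bash
python3 -c "
from h import *
plan((.492,.1688,.0345),-13.3)"
```

```text
t 13.15 tcp [0.494  0.1685 0.0343] head 44.21 ydir [ 4.5e-03 -6.0e-04 -1.0e+00] q [ 1.020e-01  5.270e-01  1.623e+00 -1.000e-03  9.880e-01 -6.690e-01] F [-1.7  0.8  2.9] gap 0.0137
 shift cm [-0.12 -0.02  0.16] rot [0.0018 1.0038 0.0043]
```

Emit:
{"name": "drive_tool", "arguments": {"steps": [[0, -0.1, -0.02, 0.15, 0.002, 0.1, 0.004], [0, 0, 0, 0, 0, 0.1, 0], [0, 0, 0, 0, 0, 0.1, 0], [0, 0, 0, 0, 0, 0.1, 0], [0, 0, 0, 0, 0, 0, 0]]}}

```text
clock: 13.65
eef_pos: [0.4928, 0.1691, 0.0343]
orientation: [-0.694, 0.695, 0.134, -0.133]
ft_force: [-0.7, -1.0, 1.7]
finger_gap: 0.0136
```

```bash
python3 -c "
from h import *
plan((.492,.1688,.0345),-13.3)"
```

```text
t 13.65 tcp [0.4928 0.1691 0.0343] head 21.71 ydir [ 0.0014 -0.0013 -1.    ] q [ 0.104  0.527  1.623 -0.002  0.991 -0.274] F [-0.7 -1.   1.7] gap 0.0136
 shift cm [-0.09 -0.02  0.  ] rot [0.0014 0.6111 0.0013]
```

Emit:
{"name": "drive_tool", "arguments": {"steps": [[0, -0.06, -0.02, 0, 0.001, 0.1, 0.001], [0, 0, 0, 0, 0, 0.1, 0], [0, 0, 0, 0, 0, 0.1, 0], [0, 0, 0, 0, 0, 0.1, 0], [0, 0, 0, 0, 0, 0.1, 0], [0, 0, 0, 0, 0, 0.06, 0], [0, 0, 0, 0, 0, 0, 0]]}}

```text
clock: 14.35
eef_pos: [0.4934, 0.1685, 0.0343]
orientation: [-0.704, 0.705, -0.056, 0.058]
ft_force: [-0.9, -1.5, 2.7]
finger_gap: 0.0139
```

```bash
python3 -c "
from h import *
plan((.492,.1688,.0345),-13.3)"
```

```text
t 14.35 tcp [0.4934 0.1685 0.0343] head -9.26 ydir [ 0.0022 -0.0015 -1.    ] q [ 0.103  0.527  1.622 -0.002  0.99   0.265] F [-0.9 -1.5  2.7] gap 0.0139
 shift cm [-0.14 -0.02  0.01] rot [0.001  0.0706 0.0025]
```

Emit:
{"name": "drive_tool", "arguments": {"steps": [[0, -0.1, 0, 0, 0.001, 0.065, 0.002], [0, 0, 0, 0, 0, 0, 0], [0, 0, 0, 0, 0, 0, 0]]}}

```text
clock: 14.65
eef_pos: [0.4926, 0.1686, 0.0343]
orientation: [0.703, -0.703, 0.075, -0.075]
ft_force: [-0.1, 0.3, 3.4]
finger_gap: 0.0136
```

```bash
python3 -c "
from h import *
plan((.492,.1688,.0345),-13.3)
im=cams.snapshot('side')
cv2.imwrite('pics/so10n.png',cv2.resize(im[180:260,290:400],None,fx=7,fy=7,interpolation=2))"
```

```text
t 14.65 tcp [0.4926 0.1686 0.0343] head -12.19 ydir [ 0.001  0.    -1.   ] q [ 0.102  0.526  1.624 -0.     0.991  0.315] F [-0.1  0.3  3.4] gap 0.0136
 shift cm [-0.06 -0.02  0.  ] rot [-0.0002  0.0193  0.0009]
```

View pics/so10n.png

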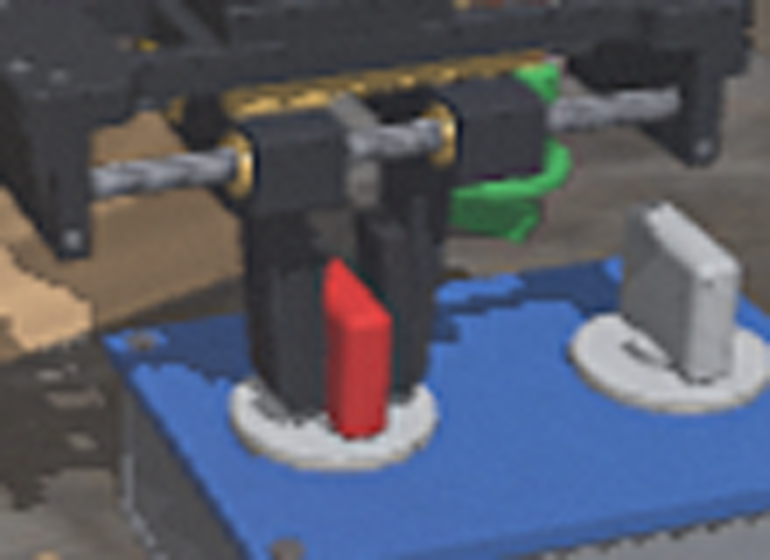

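The wing is now parallel to the steel stud's wing and the flange is flush. I'll trim the last degree, open to half (the steel stud stands beside it) and retreat upward.

Emit:
{"name": "drive_tool", "arguments": {"steps": [[0, -0.03, 0, 0, 0, 0.018, 0], [0, 0, 0, 0, 0, 0, 0], [0.45, 0, 0, 0, 0, 0, 0], [0.45, 0, 0, 0, 0, 0, 0], [0.45, 0, 0, 0, 0, 0, 0], [0.45, 0, 0, 0, 0, 0, 0], [0.45, 0, 0, 0, 0, 0, 0], [0.45, 0, 0, 0, 0, 0, 0]]}}

```text
clock: 15.5
eef_pos: [0.4919, 0.1688, 0.0335]
orientation: [-0.703, 0.703, -0.08, 0.08]
ft_force: [0.2, -0.2, 1.1]
finger_gap: 0.0399
```

Emit:
{"name": "drive_tool", "arguments": {"steps": [[0.45, 0, -0.5, 0, 0, 0, 0], [0.45, 0, -1, 0, 0, 0, 0], [0.45, 0, -2, 0, 0, 0, 0], [0.45, 0, -3, 0, 0, 0, 0], [0.45, 0, -3, 0, 0, 0, 0], [0.45, 0, -2, 0, 0, 0, 0], [0.45, 0, 0, 0, 0, 0, 0]]}}

```text
clock: 16.2
eef_pos: [0.4918, 0.1688, 0.1569]
orientation: [0.703, -0.702, 0.08, -0.081]
ft_force: [1.1, -0.3, -1.1]
finger_gap: 0.04
```

```bash
python3 -c "
from h import *
plan((.3,.3,.2),-13.3)
im=cams.snapshot('side')
cv2.imwrite('pics/side11.png',cv2.resize(im[150:260,230:430],None,fx=4,fy=4,interpolation=2))"
```

```text
t 16.2 tcp [0.4918 0.1688 0.1569] head -13.02 ydir [ 1.3e-03  2.0e-04 -1.0e+00] q [0.103 0.371 1.466 0.    1.303 0.33 ] F [ 1.1 -0.3 -1.1] gap 0.04
 shift cm [-21.64  -4.33   8.46] rot [-0.0005  0.0049  0.0012]
```

View pics/side11.png

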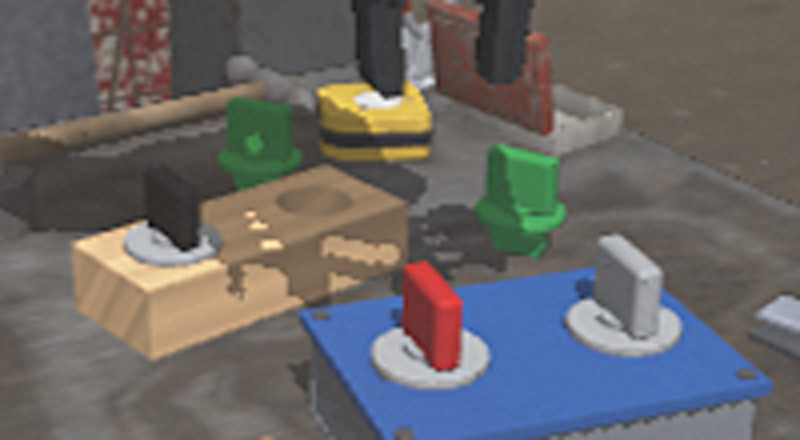

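The stud is in, flush, and parallel to the locked steel one. I'll back off for a check from above.

Emit:
{"name": "drive_tool", "arguments": {"steps": [[0.45, -2, -1, 2, 0, 0, 0], [0.45, -4, 0, 3, 0, 0, 0], [0.45, -4, 0, 3, 0, 0, 0], [0.45, -4, 0, 3, 0, 0, 0], [0.45, -2, 0, 2, 0, 0, 0], [0.45, 0, 0, 0, 0, 0, 0], [0.45, 0, 0, 0, 0, 0, 0]]}}

```text
clock: 16.95
eef_pos: [0.3584, 0.3337, 0.1585]
orientation: [-0.7, 0.705, -0.085, 0.077]
ft_force: [0.4, -0.3, 0.8]
finger_gap: 0.0396
```

```bash
python3 -c "
from h import *
s=env.state();print(s['clock'],s['eef_pos'],abs(s['qd']).max())
t=cams.snapshot('top');cv2.imwrite('pics/top12.png',t)
cv2.imwrite('pics/t12.png',cv2.resize(t[160:290,250:460],None,fx=3.8,fy=3.8,interpolation=2))
t=t.astype(int);b,g,r=t[...,0],t[...,1],t[...,2]
m=((r>140)&(g<100)&(b<100));m[:200]=0;m[290:]=0;m[:,:370]=0;m[:,440:]=0
ys,xs=np.nonzero(m);P=np.array([ray('top',(x,y),.096)[:2] for x,y in zip(xs,ys)]);w,v=np.linalg.eigh(np.cov(P.T));print(len(P),P.mean(0),np.degrees(np.arctan2(*v[::-1,1])),np.sqrt(12*w))
"
```

```text
16.95 [0.35840403 0.33371165 0.15845202] 0.022599520003469313
172 [0.49246986 0.17038949] 76.62224916622381 [0.01312879 0.04092932]
```

View pics/t12.png

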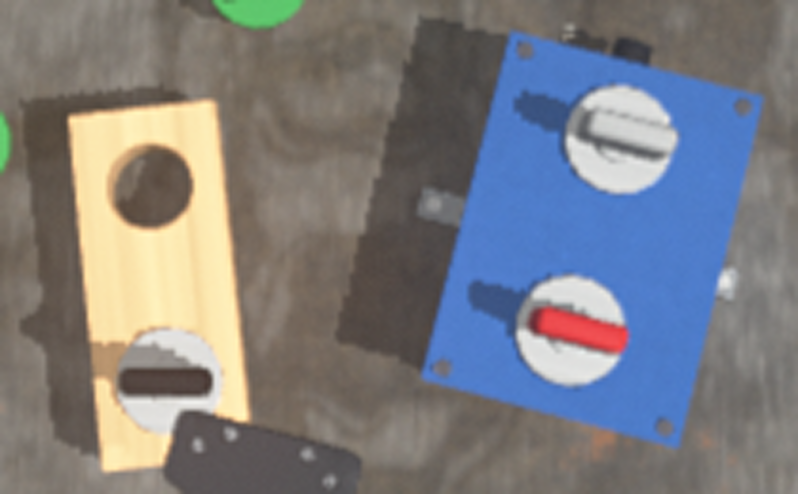

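The red wing is at 76.6°, against 76.7° for exactly across the slot. The slot is covered by the flange, the black stud is untouched, and the arm is stopped clear of everything. Handing in.

```bash
python3 -c "
from cell import close_job
print(close_job())"
```

```text
the job is handed in; nothing more can be done
None
```

The cover is fastened. I took the red-winged stud from the holder, pushed it into the slot until its flange sat on the cover, turned it a quarter turn and let go. I handed the job in at about 17 s of the 42 s allowed; no verdict is reported.

- **Last checks:**
  - Before the turn, z stopped and the cover pushed back with 43–46 N (wrist force).
  - The side view after release shows the flange flush and the red wing parallel to the locked steel stud.
  - The top view puts the wing at 76.6°, with 76.7° being exactly across the slot, and its centre within about 2.5 mm of the slot centre.
  - The black stud is still in the holder, the green look-alikes were not moved, and the arm stood clear.
- **What disagreed:**
  - The reported TCP read about 32 mm lower than the fingertips really were. The pictures showed this, and a gentle downward probe met no contact where it should have, so I corrected every height for it.
  - The side camera's view of the slot was also off by about 2 mm; I allowed for that when lining up.

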